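# Set the bench power unit to its second step and switch on its output

### The job

Push the sliding range lever on top of the bench power unit out of its rest position, past the click in the middle and fully home against the stop at the far end of its slot, so that it stays there; only then press the round output button on the same deck fully down with a fingertip and let it come up again. Only push the lever: do not pinch it between the fingers. Leave the jar, screwdriver, spool and heat sink where they are.

Things in the scene. Friction and masses are not known exactly. Their poses are not given: they have to be found in the camera images.
- power_unit: Grey bench power unit, fixed, 170 (its x) x 280 (its y) x 70 mm high, flat pale deck. Origin: centre of its underside, z up. In its frame the lever's slot runs along y at x = -20 mm; the lever rests at y = -75 mm and is pushed to +y; the button is at (-20, 75) mm. Not for use: fixed dials (16 mm tall) at (50, 45) and (50, 105) mm, binding posts (20 mm tall) at (60, -115) and (60, -85) mm.
- lever (a joint): Travel of the range lever along the unit's +y, in m: 0 at the rest stop (it may start up to 2 mm on), about 0.022 to 0.027 seated in the middle click (first detent), 0.044 at the far hard stop, where it stays. About 7 N pushes it over the first crest at 0.013, after which it snaps ahead to the middle; about 7 N again over the second crest at 0.035, then it snaps ahead towards the far stop.
- lever_top (a point): Centre of the top of the lever's black cap, 116 mm above the table (46 mm above the deck). The cap is an upright bar 44 mm across the slot (unit's x), 20 mm along it (unit's y) and 32 mm tall on a thin steel stem; its underside is 14 mm above the deck. The point moves with the lever. Axes as the unit's.
- output (a joint): Travel of the output button, in m: 0 up, 0.006 fully pressed. It springs back when let go; about 5 N holds it fully down.
- output_top (a point): Centre of the top face of the grey round output button, 28 mm across, 92 mm above the table (22 mm above the deck), standing in a black round housing 44 mm across and 12 mm tall. Moves down with the button. Axes as the unit's.
- jar: Bystander: small loose jar, 32 mm across, 42 mm tall, standing on the unit's deck some 70 mm beyond the slot. Origin: centre of its underside, z up.
- screwdriver: Bystander: screwdriver 170 mm long, lying on the table along the unit's robot-side flank. Origin: under its middle; x along the shaft.
- spool: Bystander: bare metal solder spool, 56 mm across, 40 mm tall, standing on the table off the unit's -y end. Origin: centre of its underside, z up.
- heatsink: Bystander: dark finned heat sink, 50 x 60 x 28 mm, on the table beyond the unit's far flank. Origin: centre of its underside, z up.

How it is judged:
On the way, in this order (a step that is already met when the one before it is completed fails the run):
1. the lever stands at its far stop (value of joint lever above 0.042 m), for 0.2 s.
2. the output button is pressed down (value of joint output above 0.0045 m), for 0.04 s.
At the end, for the whole second after the job is handed in: The lever rests within 2 mm of its far stop, the output button has been pressed at least 4.5 mm after that and is up again (under 1.5 mm), and no bystander is more than 15 mm from where it stood (value of joint lever above 0.042 m and velocity of joint lever between -0.005 and 0.005 m/s and value of joint output below 0.0015 m and not (distance of jar from where it was at the start of the episode above 0.015 m) and not (distance of screwdriver from where it was at the start of the episode above 0.015 m) and not (distance of spool from where it was at the start of the episode above 0.015 m) and not (distance of heatsink from where it was at the start of the episode above 0.015 m)); the robot touches nothing.
It fails at once if the output button is pressed (over 2.5 mm) while the lever is short of its far stop (under 40 mm) (value of joint output above 0.0025 m and value of joint lever below 0.04 m).
It fails at once if the lever's cap is pinched between the fingers (over 2 N on opposite faces at once) ((contact force between the fingers and lever_c2 above 2 N and contact force between the fingers and lever_c3 above 2 N) or (contact force between the fingers and lever_c4 above 2 N and contact force between the fingers and lever_c5 above 2 N)).
It fails at once if the jar, screwdriver, spool or heat sink is moved or lifted more than 15 mm (distance of any of jar, screwdriver, spool, heatsink from where it was at the start of the episode above 0.015 m).
It also fails if it takes over 40 s, if anything falls off the work surface, if the arm or the gripper's body presses on something with over 40 N, if the wrist force passes 120 N, or if a joint passes its speed limit or range.

### The arm

A 6-joint arm with a two-finger parallel gripper is mounted at the origin on the work surface. World frame = base frame: x ahead of the robot, y to its left, z up, the work surface at z = 0. Lengths are in m, angles in rad, forces in N, time in s.
With the tool pointing down it reaches from about 0.25 to 0.775 m from the base axis. Payload 4 kg.
Tool frame: the origin (TCP) lies midway between the tips of the shut fingers; the grasp point (between the pads) lies arm.grasp_offset behind it (arm.grasp_offset is the distance from the TCP to the grasp point, in m); z points along the fingers, y is the line along which they close (so a half turn about z gives the same grasp; the last joint's range is limited). The gripper opens to 85 mm and grips with 20 to 120 N. Pads are 22 mm wide; open, the fingers measure 114 mm over their backs; the gripper's body (76 mm by 85 mm) begins 54 mm behind the grasp point. The pads swing forward as they close: fully open they stand 13 mm farther back than shut.
Start: joints at [-1.357, 0.087, 1.371, -0, 1.684, -0.103], TCP at [0.171, -0.523, 0.231] pointing down, gripper open.
Joint ranges: [-3.1, 3.1], [-0.76, 2.03], [0.27, 2.55], [-1.08, 4.22], [0.17, 2.65], [-2.57, 2.57]. Speed limits (rad/s): [2.79, 2.79, 3.14, 3.14, 3.14, 3.14].

### API

Orientations are given as [roll, pitch, yaw] about the fixed x, y, z axes, in that order (R = Rz(yaw) Ry(pitch) Rx(roll)).
In Python, from station import arm gives the robot as it stands.
- The arm moves only by the tool carry_out, never from a script. Its argument "moves" is a list of rows, each a list of 5 numbers: the shift along the world's x, y, z in mm, then the turn about the world's z in rad, then the closure, from -1 (fully open) to 1 (shut), so that 0 is half open. A call has exactly 5 rows; each row is the pose to reach, as a shift and turn from the pose commanded when the call began; what a row does not reach only later rows make up. A row lasts 1/8 s, in which the tool goes at most 62.5 mm and 10.7 degrees, less where a joint would pass 70% of its speed; a pose out of reach is approached as far as the arm can. A call with a gripper value outside its range is refused whole. The fingers move at their own pace and stop on an object; the grip force is fixed at half the most. Time passes only in rows, so rows that repeat a pose let the fingers close, or fill a call up. It gives the time, the measured TCP pose, the force and the opening at its end, in the units of the state.
- arm.state(): the state, without advancing time (a new reading comes with each control period).
- arm.grab_frame(name): name is "scene" or "top"; returns a dict with "img" (480x640x3 uint8, red, green, blue), "K" (3x3 intrinsics, pixels), "k1" (the pictures are not rectified: a ray, as slopes to the right and down, at radius r is drawn at 1 + k1 r^2 times it, then the intrinsics apply), "rvec" (rotation vector, rad) and "tvec" (3), from world to camera coordinates, as OpenCV has them. Camera axes: x right, y down, z forward; pixel columns grow to the right and rows downward; lengths in m; the calibration is good to about 2 mm. A picture is of the moment at which its call begins. There is no depth.
- arm.finish_job(): hands the job in, once; it reports no verdict.
Trained networks look in a picture, given as the dict that the camera call returned (one of the last four; its "shot" number tells which), for a name from the list of things; names that differ only in an ending like _2 or _b are one class to them, and where a whole thing is asked for, a point or a joint stands for the part that bears it (a point fixed in the world has none). Each returns a list of dicts, best first, with "conf" (0 to 1); they miss things now and then, are a little off and sometimes report something else, mostly with a low value. They report only what shows in the picture. A call takes as long as a camera call.
- arm.spot_in(query, picture): "box" ([centre column, centre row, width, height] in pixels, round what is visible of it).
- arm.masks_of(query, picture): "region" (480x640 bool, what is visible of it) and "box" ([centre column, centre row, width, height] in pixels, round what is visible of it).
- arm.landmark_of(query, picture): "at" ([column, row] in pixels: a listed point, or the origin of a listed thing).
The state is a dict: "time_s": time; "qpos": joint angles; "joint_velocities": joint speeds; "tau": joint torques, N m; "eef_pos": TCP position; "tcp_rot": TCP orientation; "wrist_force": force on the tool from outside, world axes, zero at the start; "torque": the same for the moment, N m; "grip_width": opening from 0.0 (shut) to 1.0 (fully open).
Only numpy, scipy, OpenCV 4.12 (cv2) and the standard library are available. Lean on these libraries where they do the work, as an engineer would, in place of code of your own. Each camera call takes 0.05 s, during which the arm holds its last target. There are 200 camera calls.

## Working session

There is one attempt and no reset: what is moved stays moved. The work goes in short steps, Python scripts to look and compute and a tool call to move; the robot and the scene stay as the last step left them, time stands still between calls to the robot, and variables do not carry over. Pictures are saved under pics/ and viewed, on a budget of 10 in all, crops included, one or two more only if the job needs it, and the job is handed in when it is done.

Besides the shell and the picture viewer there is one more tool, called after ">>>" as a command line: name --pt "numbers of a row" for each row, then --argument value for the rest. carry_out: Moves the arm, as the interface text tells. Its arguments: {"type":"object","properties":{"moves":{"type":"array","items":{"type":"array","items":{"type":"number"}}}},"required":["moves"]}

```bash
mkdir -p pics; ls; cat > h.py <<'E'
import numpy as np, cv2
from station import arm
def ray(f,px):
    K=f["K"];p=np.array([(px[0]-K[0,2])/K[0,0],(px[1]-K[1,2])/K[1,1]])
    d=np.array([f["k1"],0,0,0,0.])
    q=cv2.undistortPoints(np.array([[px]],float),np.array(K,float),d)[0,0]
    R=cv2.Rodrigues(np.array(f["rvec"],float))[0];t=np.array(f["tvec"],float).ravel()
    v=R.T@np.array([q[0],q[1],1]);return -R.T@t,v/np.linalg.norm(v)
def atz(f,px,z):
    o,v=ray(f,px);return o+v*(z-o[2])/v[2]
def tri(a,b):
    A=np.zeros((3,3));y=np.zeros(3)
    for o,v in(a,b):
        P=np.eye(3)-np.outer(v,v);A+=P;y+=P@o
    return np.linalg.solve(A,y)
E
python3 - <<'E'
from h import *
print(arm.grasp_offset,arm.state())
F={n:arm.grab_frame(n) for n in("scene","top")}
for n,f in F.items():
    cv2.imwrite(f"pics/{n}0.png",f["img"][:,:,::-1]); print(n,f["k1"],ray(f,(320,240)))
for q in["lever_top","output_top","power_unit","jar","spool","screwdriver","heatsink"]:
    L={n:arm.landmark_of(q,f)[:2] for n,f in F.items()}
    print(q,{n:[(np.round(l["at"]),round(l["conf"],2)) for l in v] for n,v in L.items()})
    if L["scene"] and L["top"]: print("  ",tri(*[ray(F[n],L[n][0]["at"]) for n in F]).round(4))
E
```

```text
pics
0.0187 {'time_s': 0.0, 'qpos': array([-1.35709269e+00,  8.79612035e-02,  1.37234773e+00,  1.11945705e-05,
        1.68361707e+00, -1.03083342e-01]), 'joint_velocities': array([-4.37224862e-04, -6.87415055e-05, -8.08197113e-04,  5.40889831e-04,
        1.40849571e-03,  9.35593212e-04]), 'tau': array([ 1.56624592e-04, -3.51869595e+01, -3.13272679e+01, -1.45164236e-04,
        1.07577676e-02, -1.00198599e-05]), 'eef_pos': array([ 0.17122697, -0.52210453,  0.23008834]), 'tcp_rot': array([-3.13927283e+00, -2.51171325e-04,  3.16787940e-01]), 'wrist_force': array([ 0.09795535, -1.01756544, -0.4360224 ]), 'torque': array([-0.00044903,  0.03761067,  0.0284001 ]), 'grip_width': 0.9973941739214466}
scene 0.00031832361830483514 (array([ 1.21237537, -0.02240692,  0.66483228]), array([-0.74241312,  0.04072812, -0.66870321]))
top -0.09094640273161336 (array([ 0.53114715, -0.01070342,  0.91659446]), array([ 0.08423892,  0.01786853, -0.99628536]))
lever_top {'scene': [(array([323., 183.]), 0.76)], 'top': []}
output_top {'scene': [(array([394., 234.]), 0.53)], 'top': [(array([241., 259.]), 0.54)]}
   [0.5716 0.1299 0.0964]
power_unit {'scene': [(array([350., 266.]), 0.88)], 'top': [(array([287., 285.]), 0.7)]}
   [ 0.5304  0.067  -0.013 ]
jar {'scene': [(array([317., 241.]), 0.8)], 'top': []}
spool {'scene': [(array([253., 219.]), 0.74)], 'top': [(array([387., 358.]), 0.74)]}
   [ 0.3995 -0.1085 -0.0078]
screwdriver {'scene': [(array([387., 222.]), 0.61), (array([314., 241.]), 0.49)], 'top': [(array([241., 346.]), 0.93)]}
   [ 0.4243  0.1478 -0.0023]
heatsink {'scene': [(array([258., 298.]), 0.57)], 'top': [(array([373., 240.]), 0.95)]}
   [ 0.6085 -0.0894 -0.004 ]
```

View pics/scene0.png

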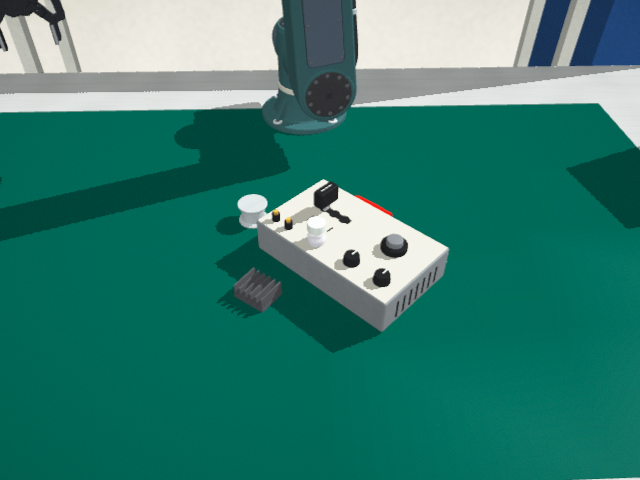

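View pics/top0.png

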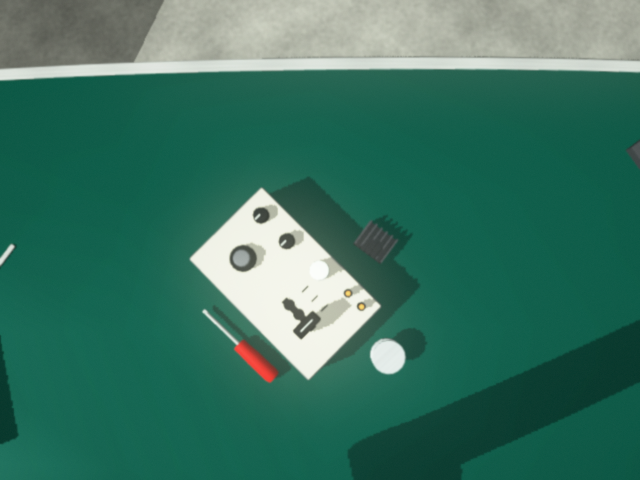

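The scene picture shows the lever cap at (325,195), the button at (395,242), and the jar at (316,232) beyond the slot. The top picture shows deck corners at about (262,188), (190,260), (309,380) and (381,306), the cap at (306,325), and the button at (242,258).

```bash
python3 - <<'E'
from h import *
F={n:arm.grab_frame(n) for n in("scene","top")}
for q in["lever_top","jar","output_top"]:
    for n,f in F.items():
        m=arm.masks_of(q,f)[:1]; l=arm.landmark_of(q,f)[:1]
        print(q,n,[(x["box"],x["conf"]) for x in m],l)
C=dict(top=[(262,188),(190,260),(309,380),(381,306)],scene=[(384,312),(447,249),(323,180),(259,222)])
W={}
for n in C: W[n]=np.array([atz(F[n],p,.07) for p in C[n]]);print(n,W[n].round(4).tolist(),W[n].mean(0).round(4))
for i in range(4): print(tri(ray(F["top"],C["top"][i]),ray(F["scene"],C["scene"][i])).round(4))
# fit pose: corner unit coords (x,y): far +y, near +y, near -y, far -y
U=np.array([(.085,.14),(-.085,.14),(-.085,-.14),(.085,-.14)])
for P in (W["top"],W["scene"],(W["top"]+W["scene"])/2):
    P=P[:,:2];c=P.mean(0);H=(P-c).T@U;th=np.arctan2(H[1,0]-H[0,1],H[0,0]+H[1,1])
    R=np.array([[np.cos(th),-np.sin(th)],[np.sin(th),np.cos(th)]])
    print("c",c.round(4),"th",th.round(4),"lever",(c+R@[-.02,-.075]).round(4),"btn",(c+R@[-.02,.075]).round(4),"res",np.abs(P-c-U@R.T).max().round(4))
print("jar",atz(F["scene"],(316,247),.07),atz(F["top"],(319,270),.112))
print("lev top",atz(F["top"],(308,324),.116),atz(F["scene"],(325,188),.116))
t=cv2.resize(F["top"]["img"][170:395,180:400],None,fx=2.6,fy=2.6,interpolation=cv2.INTER_CUBIC)
cv2.imwrite("pics/t1.png",t[:,:,::-1])
E
```

```text
lever_top scene [([323.9, 195.6, 26.4, 32.3], 0.64)] [{'at': [323.7, 186.6], 'conf': 0.82}]
lever_top top [([305.2, 325.4, 30.1, 30.1], 0.74)] [{'at': [306.2, 324.1], 'conf': 0.85}]
jar scene [([317.1, 229.5, 21.4, 31.2], 0.57)] [{'at': [315.8, 240.7], 'conf': 0.81}]
jar top [([320.8, 270.2, 18.0, 22.9], 0.71)] [{'at': [323.4, 266.9], 'conf': 0.59}]
output_top scene [([394.3, 238.8, 13.6, 16.0], 0.58)] [{'at': [395.5, 235.8], 'conf': 0.66}]
output_top top [([242.4, 260.6, 23.1, 16.3], 0.48)] [{'at': [240.2, 260.5], 'conf': 0.68}]
top [[0.6901, 0.0993, 0.07], [0.5726, 0.2179, 0.07], [0.3771, 0.0248, 0.07], [0.4942, -0.0931, 0.07]] [0.5335 0.0622 0.07  ]
scene [[0.7087, 0.0981, 0.07], [0.5807, 0.217, 0.07], [0.3851, 0.0271, 0.07], [0.5027, -0.0876, 0.07]] [0.5443 0.0636 0.07  ]
[0.6935 0.1017 0.0521]
[0.573  0.2199 0.0627]
[0.3759 0.0264 0.0634]
[ 0.4938 -0.0911  0.0628]
c [0.5335 0.0622] th -0.7922 lever [0.4661 0.0238] btn [0.5728 0.1291] res 0.0035
c [0.5443 0.0636] th -0.8029 lever [0.4765 0.0259] btn [0.5844 0.1301] res 0.0072
c [0.5389 0.0629] th -0.7975 lever [0.4713 0.0249] btn [0.5786 0.1296] res 0.0054
jar [0.56861594 0.00660036 0.07      ] [0.5526793  0.00580172 0.112     ]
lev top [0.47031875 0.0234774  0.116     ] [0.47218218 0.02547574 0.116     ]
```

View pics/t1.png

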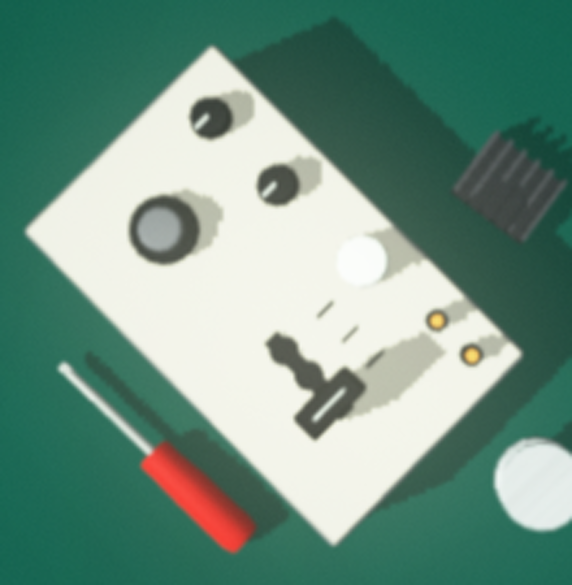

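The top view puts the lever at about (0.469, 0.024) and the button at about (0.573, 0.129), with the push direction at about 45°. I'll move above a point behind the lever with the fingers shut.

>>> carry_out --pt "28 54 0 0.1 1" --pt "56 108 0 0.2 1" --pt "84 162 0 0.3 1" --pt "112 216 0 0.4 1" --pt "135 260 0 0.46 1"

```text
time_s: 2.12
eef_pos: [0.307, -0.2607, 0.2316]
tcp_rot: [3.14, -0.0, 0.779]
wrist_force: [0.5, 1.0, -0.7]
grip_width: -0.003
```

>>> carry_out --pt "28 54 0 0 1" --pt "56 108 0 0 1" --pt "84 162 0 0 1" --pt "112 216 0 0 1" --pt "126 250 0 0 1"

```text
time_s: 2.75
eef_pos: [0.433, -0.0101, 0.2315]
tcp_rot: [3.141, -0.001, 0.78]
wrist_force: [-0.1, -0.9, -0.9]
grip_width: 0.003
```

```bash
python3 - <<'E'
from h import *
s=arm.state();print(s["time_s"],s["eef_pos"],s["tcp_rot"],s["wrist_force"],s["grip_width"])
F={n:arm.grab_frame(n) for n in("scene","top")}
for q in["lever_top","output_top"]:
    print(q,[(n,[(x["at"],x["conf"]) for x in arm.landmark_of(q,f)[:1]]) for n,f in F.items()])
for p in[(306.9,325.4),(306.2,324.1)]:print(atz(F["top"],p,.116))
for p in[(241.5,258.1),(240.2,260.5)]:print(atz(F["top"],p,.092))
a=F["scene"]["img"][100:320,200:480]
cv2.imwrite("pics/s2.png",cv2.resize(a,None,fx=2.5,fy=2.5)[:,:,::-1])
E
```

```text
2.75 [ 0.43303972 -0.01009803  0.23148028] [ 3.14124670e+00 -6.34306029e-04  7.79512415e-01] [-0.09359904 -0.85935015 -0.87500122] 0.002557690140354635
lever_top [('scene', [([323.6, 182.2], 0.98)]), ('top', [([303.2, 323.6], 0.72)])]
output_top [('scene', [([395.2, 237.2], 0.73)]), ('top', [([239.0, 258.7], 0.7)])]
[0.46821186 0.02518043 0.116     ]
[0.4701997  0.02622905 0.116     ]
[0.57359629 0.12925428 0.092     ]
[0.56980259 0.13132978 0.092     ]
```

View pics/s2.png

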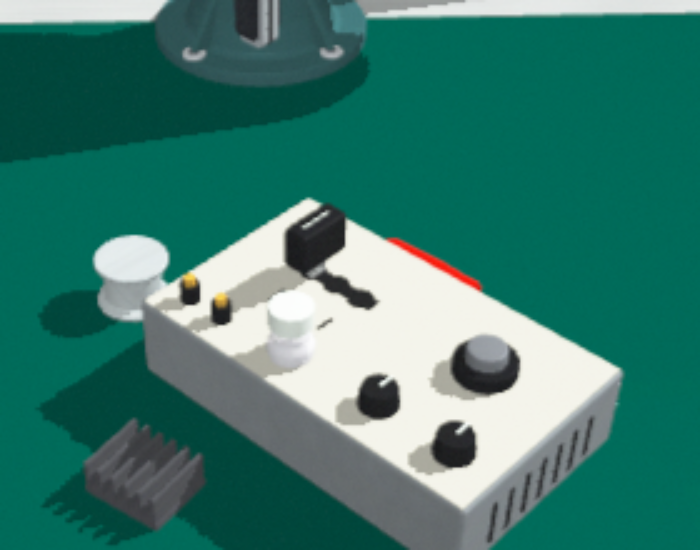

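The crop shows the fingertips at its top edge (about full pixel (305,118)), the lever at rest, and all bystanders undisturbed. I'll use the fingertip to check the calibration.

```bash
python3 - <<'E'
from h import *
f=arm.grab_frame("scene");t=arm.grab_frame("top")
for n,g in(("s",f),("t",t)):
  for P in([.433,-.0101,.2315],[.4695,.025,.116],[.573,.129,.092]):
    print(n,P,cv2.projectPoints(np.array([P]),np.array(g["rvec"],float),np.array(g["tvec"],float),np.array(g["K"],float),np.array([g["k1"],0,0,0,0.]))[0].ravel())
a=cv2.resize(f["img"][40:220,240:380],None,fx=3,fy=3);b=cv2.resize(t["img"][220:400,200:400],None,fx=2.5,fy=3*1.0)
b=cv2.resize(t["img"][220:400,220:360],None,fx=2.6,fy=3)
cv2.imwrite("pics/st3.png",np.hstack([a,b])[:,:,::-1])
E
```

```text
s [0.433, -0.0101, 0.2315] [302.63235418 115.39230887]
s [0.4695, 0.025, 0.116] [324.635791   187.05856687]
s [0.573, 0.129, 0.092] [393.258575   236.85766676]
t [0.433, -0.0101, 0.2315] [330.37231898 359.24721482]
t [0.4695, 0.025, 0.116] [307.00918232 324.55080438]
t [0.573, 0.129, 0.092] [241.65903418 258.47282719]
```

View pics/st3.png

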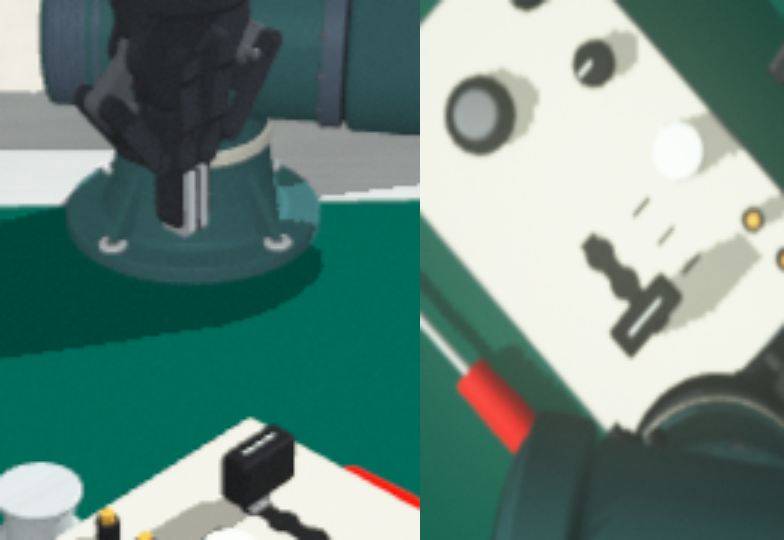

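Calibration agrees: the tip shows at (302.5,116.6) and projects to (302.6,115.4). The TCP is already about 50 mm behind the lever on its line, so I'll descend.

>>> carry_out --pt "0 0 -50 0 1" --pt "0 0 -95 0 1" --pt "0 0 -125 0 1" --pt "0 0 -136 0 1" --pt "0 0 -136 0 1"

```text
time_s: 3.78
eef_pos: [0.4322, -0.0132, 0.0954]
tcp_rot: [-3.141, 0.0, 0.776]
wrist_force: [-0.6, -0.7, -0.3]
grip_width: 0.0
```

>>> carry_out --pt "7 7 0 0 1" --pt "14 14 0 0 1" --pt "18 18 0 0 1" --pt "21 21 0 0 1" --pt "24 24 0 0 1"

```text
time_s: 4.4
eef_pos: [0.4565, 0.0116, 0.0953]
tcp_rot: [3.142, 0.0, 0.777]
wrist_force: [-0.1, -0.9, 0.8]
grip_width: -0.001
```

>>> carry_out --pt "3 3 0 0 1" --pt "6 6 0 0 1" --pt "9 9 0 0 1" --pt "12 12 0 0 1" --pt "15 15 0 0 1"

```text
time_s: 5.03
eef_pos: [0.4717, 0.0268, 0.0953]
tcp_rot: [3.142, -0.001, 0.777]
wrist_force: [0.4, 0.1, -0.7]
grip_width: 0.002
```

```bash
python3 - <<'E'
from h import *
f=arm.grab_frame("scene");t=arm.grab_frame("top")
print(arm.state()["wrist_force"],arm.state()["eef_pos"])
a=cv2.resize(f["img"][90:290,250:450],None,fx=2.5,fy=2.5);b=cv2.resize(t["img"][220:400,220:340],None,fx=2.5,fy=500/180)
cv2.imwrite("pics/st4.png",np.hstack([a,b])[:,:,::-1])
E
```

```text
[ 0.32225961 -0.39818558  0.04668718] [0.47173876 0.0268079  0.09528367]
```

View pics/st4.png

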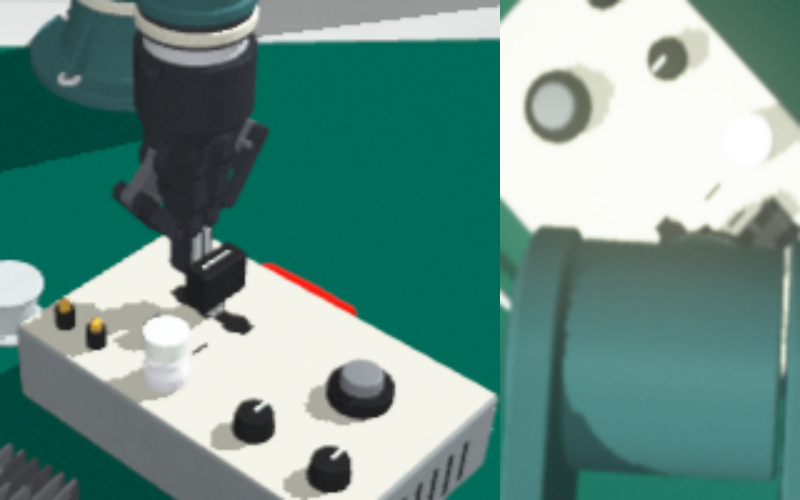

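The lever has moved to about the middle click, with the fingers behind it and the jar standing. I'll keep pushing in the same direction.

>>> carry_out --pt "3 3 0 0 1" --pt "6 6 0 0 1" --pt "9 9 0 0 1" --pt "11 11 0 0 1" --pt "12 12 0 0 1"

```text
time_s: 5.75
eef_pos: [0.4838, 0.0388, 0.0953]
tcp_rot: [3.141, -0.001, 0.777]
wrist_force: [-0.8, -0.9, -0.4]
grip_width: 0.003
```

>>> carry_out --pt "0.5 0.5 0 0 1" --pt "1 1 0 0 1" --pt "1.5 1.5 0 0 1" --pt "2 2 0 0 1" --pt "2 2 0 0 1"

```text
time_s: 6.38
eef_pos: [0.4854, 0.0404, 0.0954]
tcp_rot: [3.141, -0.0, 0.777]
wrist_force: [-0.5, 0.3, -0.1]
grip_width: 0.001
```

>>> carry_out --pt "0.5 0.5 0 0 1" --pt "1 1 0 0 1" --pt "1.5 1.5 0 0 1" --pt "2 2 0 0 1" --pt "2 2 0 0 1"

```text
time_s: 7.0
eef_pos: [0.486, 0.041, 0.0954]
tcp_rot: [-3.141, 0.005, 0.776]
wrist_force: [-6.0, -4.5, 3.9]
grip_width: 0.001
```

Force is rising and the TCP has stalled at about 23 mm past the lever's rest point, which matches 44 mm of travel. One more nudge will confirm the hard stop, then I'll back off.

>>> carry_out --pt "0.5 0.5 0 0 1" --pt "1 1 0 0 1" --pt "1 1 0 0 1" --pt "1 1 0 0 1" --pt "1 1 0 0 1"

```text
time_s: 7.62
eef_pos: [0.486, 0.0411, 0.0954]
tcp_rot: [-3.141, 0.008, 0.776]
wrist_force: [-8.4, -8.3, 6.2]
grip_width: -0.002
```

>>> carry_out --pt "-4 -4 0 0 1" --pt "-14 -14 0 0 1" --pt "-20 -20 20 0 1" --pt "-20 -20 60 0 1" --pt "-20 -20 90 0 1"

```text
time_s: 8.25
eef_pos: [0.4683, 0.0231, 0.1869]
tcp_rot: [3.14, -0.002, 0.777]
wrist_force: [1.0, 1.0, 0.3]
grip_width: -0.003
```

```bash
python3 - <<'E'
from h import *
f=arm.grab_frame("scene");t=arm.grab_frame("top")
for g in(f,t): print([(q,[(x["at"],x["conf"]) for x in arm.landmark_of(q,g)[:1]]) for q in("lever_top","output_top")])
g=f
for P in([.4695+.0311,.025+.0311,.116],):
    print(cv2.projectPoints(np.array([P]),np.array(g["rvec"],float),np.array(g["tvec"],float),np.array(g["K"],float),np.array([g["k1"],0,0,0,0.]))[0].ravel())
a=cv2.resize(f["img"][90:290,250:450],None,fx=2.5,fy=2.5);cv2.imwrite("pics/s5.png",a[:,:,::-1])
E
```

```text
[('lever_top', [([344.6, 194.7], 0.59)]), ('output_top', [([394.7, 236.2], 0.46)])]
[('lever_top', [([283.5, 306.1], 0.59)]), ('output_top', [([239.9, 258.8], 0.57)])]
[344.42368735 197.90494778]
```

View pics/s5.png

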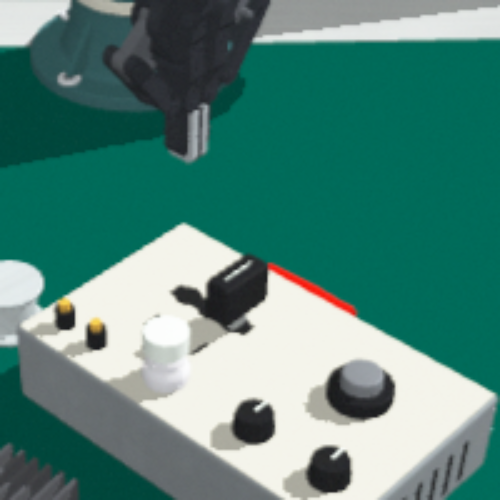

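The cap sits at the far end of its slot, at (345,195) in the scene view against a prediction of (344,198), and it stayed there after release. Next is the button.

>>> carry_out --pt "30 30 0 0 1" --pt "65 65 0 0 1" --pt "95 95 0 0 1" --pt "105 106 0 0 1" --pt "105 106 -50 0 1"

```text
time_s: 9.18
eef_pos: [0.5764, 0.1302, 0.1384]
tcp_rot: [3.136, -0.007, 0.778]
wrist_force: [1.0, -0.5, -0.6]
grip_width: 0.003
```

>>> carry_out --pt "0 0 -20 0 1" --pt "0 0 -30 0 1" --pt "0 0 -35 0 1" --pt "0 0 -37 0 1" --pt "0 0 -37 0 1"

```text
time_s: 9.8
eef_pos: [0.5738, 0.1293, 0.0994]
tcp_rot: [3.14, -0.001, 0.777]
wrist_force: [-0.2, 0.6, 0.7]
grip_width: -0.001
```

Over the button, 7 mm above it. Now I'll press in small steps.

>>> carry_out --pt "0 0 -4 0 1" --pt "0 0 -8 0 1" --pt "0 0 -10 0 1" --pt "0 0 -12 0 1" --pt "0 0 -13 0 1"

```text
time_s: 10.42
eef_pos: [0.5737, 0.1294, 0.086]
tcp_rot: [3.141, -0.001, 0.777]
wrist_force: [-0.5, -1.0, 8.6]
grip_width: 0.0
```

>>> carry_out --pt "0 0 -0.5 0 1" --pt "0 0 -1 0 1" --pt "0 0 -1.5 0 1" --pt "0 0 -2 0 1" --pt "0 0 -2 0 1"

```text
time_s: 11.05
eef_pos: [0.5738, 0.1294, 0.086]
tcp_rot: [3.14, -0.002, 0.777]
wrist_force: [-3.3, -1.0, 11.3]
grip_width: -0.003
```

The TCP bottomed out at z = 0.086, the full 6 mm down. I'll lift away and check.

>>> carry_out --pt "0 0 10 0 1" --pt "0 0 50 0 1" --pt "0 0 100 0 1" --pt "0 0 140 0 1" --pt "0 0 140 0 1"

```text
time_s: 11.68
eef_pos: [0.575, 0.1296, 0.2277]
tcp_rot: [3.137, -0.006, 0.777]
wrist_force: [-0.1, -0.2, -0.8]
grip_width: -0.004
```

```bash
python3 - <<'E'
from h import *
f=arm.grab_frame("scene")
s=arm.state();print(s["time_s"],s["eef_pos"],s["wrist_force"])
for q in("lever_top","output_top","jar","spool","heatsink","screwdriver"): print(q,[(x["at"],x["conf"]) for x in arm.landmark_of(q,f)[:1]])
a=cv2.resize(f["img"][90:340,220:470],None,fx=2.2,fy=2.2);cv2.imwrite("pics/s6.png",a[:,:,::-1])
E
```

```text
11.725 [0.57389045 0.12946541 0.22475245] [-1.25613482 -0.68278023 -1.08103774]
lever_top [([344.7, 196.9], 0.64)]
output_top [([384.7, 224.6], 0.65)]
jar [([315.0, 241.2], 0.88)]
spool [([250.3, 217.4], 0.62)]
heatsink [([249.6, 219.6], 0.62)]
screwdriver [([385.1, 221.3], 0.45)]
```

View pics/s6.png

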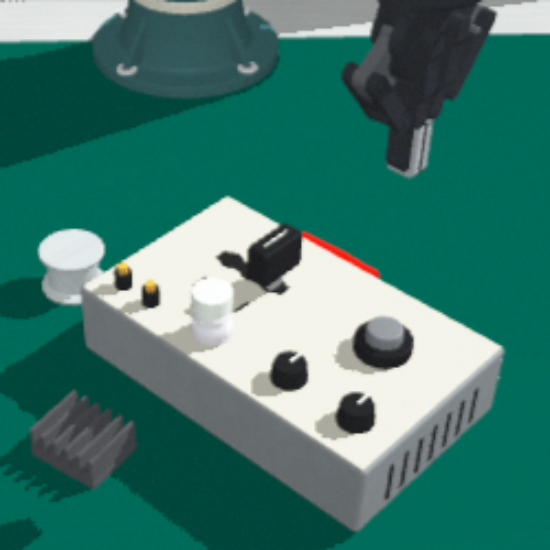

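The picture shows the lever at the far stop (full-frame (345,197)), the button up at (394,243), all bystanders in place, and the gripper clear. I'll hand in.

```bash
python3 -c "
from station import arm
print(arm.finish_job())"
```

```text
the job is handed in; nothing more can be done
None
```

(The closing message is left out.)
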